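# Make the bench power box safe and switch it on

## Task

Close the studio bench power box: press the large and the small socket cover down, in either order, until each catch snaps and holds it fully shut. Only then switch the power on by turning the isolator's bar handle clockwise (seen from above) from off all the way to on, and let go. Leave the mug, the tin, the tape roll and the wooden slat undisturbed where they are.

Things in the scene. Friction and masses are not known exactly. Their poses are not given: they have to be found in the camera images.
- power_box: Low painted grey box fixed on the table, 130 (x) by 280 (y) by 60 high, carrying two grey hinged covers side by side: the large one on its +y half, the small one on its -y half. Origin: centre of its underside; z up; its +x is the hinge side, its -x side is where the covers' free edges latch.
- cover_large (a joint): Hinge of the large cover (flat grey plate 118 from hinge to free edge, 135 wide, 6 thick; skirt and small tab on the free edge). 0 = fully shut, grows as it opens (rad, to 1.9); starts open at 0.7 to 1.35, stays where left. A spring catch is met at 0.09, its crest is at 0.045: above that it springs back, below it is drawn shut and held. Getting past takes about 9 N at the free edge.
- cover_small (a joint): Hinge of the small cover: as the large one, but 95 wide (118 long, 6 thick); same values, same catch.
- cover_large_hinge (a point): Point on the hinge line of the large cover, mid-width, 62 above the box's underside, at x=+45, y=+62.5 in the box's frame. The hinge line runs along the box's y; this point turns with the cover: its -x axis points from the hinge to the free edge, its +z axis is the outward (top when shut) normal; the cover's outer face lies 6 along that +z.
- cover_small_hinge (a point): The same point for the small cover, at x=+45, y=-82.5, z=62 in the box's frame; axes as for the large cover.
- cover_large_edge (a point): Middle of the large cover's free edge, on its outer face, 118 from the hinge line; when shut it is 68 above the box's underside.
- cover_small_edge (a point): Middle of the small cover's free edge, on its outer face, 118 from the hinge line; when shut it is 68 above the box's underside.
- isolator_box: Grey isolator box fixed on the table, 110 by 110 by 55 high, with a round plate and a black bar handle on its top. Origin: centre of its underside; z up. A steel mounting foot 150 (x) by 30 by 4 passes under it.
- handle (a joint): Isolator handle about the vertical axis: 0 = off (bar along the box's x, white line end towards the box's -x, at two small ribs), grows clockwise seen from above to 1.047 (60 degrees) = on (at the single rib). Detents pull it to either end; the halfway hump takes about 0.25 N m.
- handle_grip (a point): On the handle's turning axis at the height to grip, 90 above the table: the black bar is 70 long, 14 thick and its top is 12 above this point; the disc under the bar begins 26 below it. The point turns with the handle: its x runs along the bar, the fingers close along its y.
- brush_mug: White mug, 80 across, 95 high, bystander. Origin: centre of its underside.
- paint_tin: Closed metal tin, 72 across, 75 high, bystander. Origin: centre of its underside.
- tape_roll: Roll of paper tape lying flat, 96 outside, 76 inside, 25 high, bystander. Origin: centre of its underside.
- wood_slat: Dark wooden slat lying flat, 260 by 28 by 12, bystander. Origin: centre of its underside; x along its length.
Mind the look-alikes: they are no part of the job. What is shaped like the isolator_box but orange or red is not meant.

How it is judged:
By the outcome, as a careful person would: the job done as asked, in the order asked, and still so for the second after the job is handed in, with the robot touching nothing.
It also fails if it takes over 58 s, if anything falls off the work surface, if the arm or the gripper's body presses on something with over 40 N, if the wrist force passes 120 N, or if a joint passes its speed limit or range.

## Robot

A 6-joint arm with a two-finger parallel gripper is mounted at the origin on the work surface. World frame = base frame: x ahead of the robot, y to its left, z up, the work surface at z = 0. Lengths are in m, angles in rad, forces in N, time in s.
With the tool pointing down it reaches from about 0.4 to 0.925 m from the base axis. Payload 12.5 kg.
Tool frame: the origin (TCP) lies on the centre line of the jaws, within the pads' length; the fingertips stand 19 mm ahead of it and the grasp point (between the pads) is the TCP; z points along the fingers, y is the line along which they close (so a half turn about z gives the same grasp; the last joint's range is limited). The gripper opens to 95 mm and grips with 3 to 60 N. Pads are 20 mm wide; open, the fingers measure 119 mm over their backs; the gripper's body (75 mm by 180 mm) begins 59 mm behind the grasp point.
Start: joints at [-0.106, 0.491, 1.559, -0, 1.092, -0.106], TCP at [0.625, 0, 0.234] pointing down, gripper open.
Joint ranges: [-3.1, 3.1], [-0.84, 2.19], [0.05, 2.79], [-1.13, 4.28], [0.06, 2.93], [-2.69, 2.69]. Speed limits (rad/s): [2.22, 2.22, 2.79, 3.14, 3.14, 3.14].

## Interface

Orientations are given as a unit quaternion [w, x, y, z].
In Python, from plant import read_state, cams, r gives the robot as it stands. The module is installed in compiled form; this text tells all that it offers.
- The arm moves only by the tool step_arm, never from a script. Its argument "rows" is one flat list of numbers, 5 for each row, row after row: the opening, from 0 (shut) to 1 (fully open), then the shift along the tool's x, y, z as a fraction of full scale, then the turn about the tool's z as a fraction of full scale. A call has 1 to 20 rows; each row is the pose to reach, as a shift and turn from the pose commanded when the call began, along the tool's axes at that moment, turning the shorter way round; what a row does not reach only later rows make up. Full scale, the value 1, is 0.2 m for a shift and pi rad for a turn. A row lasts 1/10 s, in which the tool goes at most 50 mm and 8.59 degrees, less where a joint would pass 70% of its speed; a pose out of reach is approached as far as the arm can. A call with a number of a shift or a turn outside -1 to 1 is refused whole. A call with a gripper value outside its range is refused whole. The fingers move at their own pace and stop on an object; "grip_force" is the grip in N (left out, the last holds). Time passes only in rows, so rows that repeat a pose let the fingers close. It gives the time, the measured TCP pose, the force, the opening and the grip force at its end, in the units of the state.
- read_state(): the state, without advancing time (a new reading comes with each control period).
- cams.capture(name): name is "scene" or "side" or "wrist"; returns a dict with "img" (420x560x3 uint8, red, green, blue), "z_map" (420x560 float32, m along the optical axis (not along the pixel's ray), 0 where there is no reading), "mtx" (3x3 intrinsics, pixels), "extrinsics" (4x4, takes a point from world to camera coordinates). Camera axes: x right, y down, z forward; pixel columns grow to the right and rows downward; lengths in m; the calibration is good to about 2 mm. The wrist camera is an equidistant fisheye: a pixel r from the principal point sees the ray r / f radians off the axis. A picture is of the moment at which its call begins.
- r.finish_job(): hands the job in; it is judged then, once.
The state is a dict: "clock": time; "joint_pos": joint angles; "qvel": joint speeds; "joint_efforts": joint torques, N m; "tool_pos": TCP position; "tcp_rot": TCP orientation; "wrist_force": force on the tool from outside, world axes, zero at the start; "wrist_torque": the same for the moment, N m; "opening": finger opening in m; "grip_force": force on a finger pad.
Only numpy, scipy, OpenCV 4.12 (cv2) and the standard library are available. Lean on these libraries where they do the work, as an engineer would, in place of code of your own. Each camera call takes 0.05 s, during which the arm holds its last target. There are 200 camera calls.

## Working session

There is one attempt and no reset: what is moved stays moved. The work goes in short steps, Python scripts to look and compute and a tool call to move; the robot and the scene stay as the last step left them, time stands still between calls to the robot, and variables do not carry over. Pictures are saved under pics/ and viewed, at most 10 in all, crops included, and the job is handed in when it is done.

Besides the shell and the picture viewer there is one more tool, called in YAML: its name, and indented under it one key for each argument. step_arm: Moves the arm, as the interface text tells. Shift numbers are shares of 0.2 m and turn numbers shares of pi rad, none past 1 either way. Its arguments: {"type":"object","properties":{"rows":{"type":"array"},"grip_force":{"type":"number"}},"required":["rows"]}

```bash
mkdir -p pics; cat > h.py <<'E'
import numpy as np, cv2
from plant import read_state, cams, r
def cap(n):
    d=cams.capture(n); np.savez('last_%s.npz'%n,**d); return d
def pts(d):
    z=d['z_map']; K=d['mtx']; v,u=np.indices(z.shape)
    p=np.stack([(u-K[0,2])/K[0,0]*z,(v-K[1,2])/K[1,1]*z,z],-1)
    T=np.linalg.inv(d['extrinsics']); return p@T[:3,:3].T+T[:3,3]
E
python3 - <<'E'
from h import *
for n in('scene','side'):
    d=cap(n); cv2.imwrite('pics/%s0.png'%n,cv2.resize(d['img'][:,:,::-1],(784,588)))
    print(n,d['mtx'].tolist(),np.linalg.inv(d['extrinsics']).round(3).tolist())
print(read_state())
E
```

```text
scene [[399.8866657557044, 0.0, 285.89041107018346], [0.0, 399.8866657557044, 216.7930083890377], [0.0, 0.0, 1.0]] [[0.028, 0.672, -0.74, 1.467], [1.0, -0.012, 0.027, -0.042], [0.009, -0.741, -0.672, 0.892], [0.0, 0.0, 0.0, 1.0]]
side [[479.272485613059, 0.0, 280.2077654992876], [0.0, 479.272485613059, 209.9708593101492], [0.0, 0.0, 1.0]] [[0.998, -0.043, 0.039, 0.519], [-0.058, -0.712, 0.7, -1.11], [-0.002, -0.701, -0.713, 1.158], [0.0, 0.0, 0.0, 1.0]]
{'clock': 0.1, 'joint_pos': array([-1.05608258e-01,  4.91477531e-01,  1.55937824e+00, -3.04207105e-05,
        1.09169746e+00, -1.05617880e-01]), 'qvel': array([ 0.00022617, -0.00175134,  0.00154231,  0.00032483, -0.00090431,
       -0.00010327]), 'joint_efforts': array([ 2.47082615e-03, -6.13621187e+01, -2.58604574e+01,  6.93451893e-02,
        4.70101309e-02, -2.07912552e-05]), 'tool_pos': array([6.24808054e-01, 3.10439425e-05, 2.33137225e-01]), 'tcp_rot': array([-3.65041253e-04,  7.07098335e-01,  7.07115064e-01, -3.12416617e-04]), 'wrist_force': array([ 0.31171055,  0.13427205, -0.11902036]), 'wrist_torque': array([-0.03277523,  0.02742018,  0.0684026 ]), 'grip_force': 0.0, 'opening': 0.09511892876621636}
```

View pics/scene0.png

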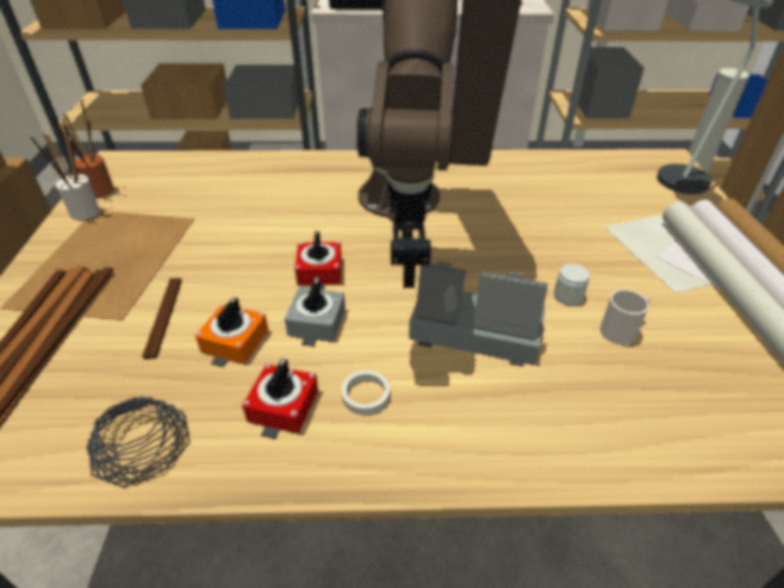

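View pics/side0.png

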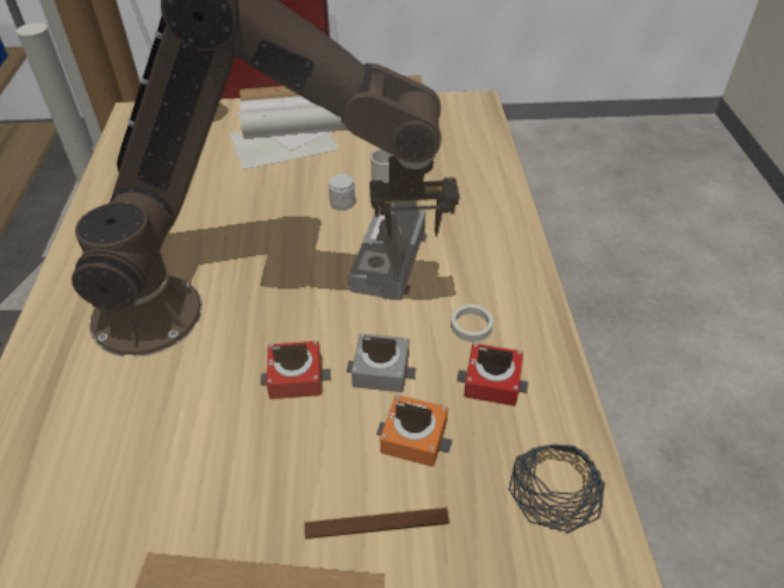

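The grey isolator is at about (316,312) in scene and (380,360) in side. The power box is at about (480,320) in scene, with both covers open and hinged on the camera side. Next I'll work out positions.

```bash
cat > m.py <<'E'
from h import *
S={n:dict(np.load('last_%s.npz'%n)) for n in('scene','side')}
P={n:pts(S[n]) for n in S}
E
python3 - <<'E'
from m import *
def sel(n,u0,u1,v0,v1,z0,z1):
    p=P[n][int(v0/1.4):int(v1/1.4),int(u0/1.4):int(u1/1.4)].reshape(-1,3)
    return p[(p[:,2]>z0)&(p[:,2]<z1)]
def rect(q): 
    c,s,a=cv2.minAreaRect((q[:,:2]*1000).astype(np.float32)); return [round(x,1) for x in (*c,*s,a)],len(q),np.median(q[:,2]).round(4)
for n,w in(('scene',(270,360,270,360)),('side',(335,425,325,400))):
    print(n,'table',rect(sel(n,*w,-.02,.015))[2],'isotop',rect(sel(n,*w,.05,.062)),'bar',rect(sel(n,*w,.09,.115)))
    for z in np.arange(.0,.13,.01): print(round(z,3),len(sel(n,*w,z-.005,z+.005)),end=' ')
    print()
n='scene'
for w,nm in(((405,470,255,350),'small'),((474,552,265,360),'large')):
    q=sel(n,*w,.075,.3); c=q.mean(0)
    for _ in range(5):
        U,s,V=np.linalg.svd(q-c,full_matrices=False); d=(q-c)@V[2]; q=q[abs(d)<.006]; c=q.mean(0)
    print(nm,len(q),'n',V[2].round(3),'c',c.round(3),q.min(0).round(3),q.max(0).round(3))
    q=q[np.argsort(q[:,2])]; 
q=sel(n,405,552,255,365,.04,.066); print('box',rect(q)); print(cv2.boxPoints(cv2.minAreaRect((q[:,:2]*1000).astype(np.float32))))
q=sel('side',345,430,205,300,.04,.066); print('boxside',rect(q)); print(cv2.boxPoints(cv2.minAreaRect((q[:,:2]*1000).astype(np.float32))))
for nm,w in(('tin',(550,595,255,310)),('mug',(598,655,285,350)),('tape',(335,395,365,415)),('slat',(135,190,270,362))):
    q=sel(n,*w,.008,.12); print(nm,rect(q))
# crops for view
a=S['scene']['img'][185:265,285:400];b=S['side']['img'][140:215,235:315]
a=cv2.resize(a,(690,480),interpolation=2)
i=np.vstack([a]);cv2.imwrite('pics/c1.png',i[:,:,::-1])
E
```

```text
scene table 0.0011 isotop ([508.7, -200.3, 124.4, 194.7, 88.4], 691, np.float64(0.0561)) bar ([628.6, -216.0, 16.3, 244.8, 79.2], 106, np.float64(0.1016))
0.0 2421 0.01 218 0.02 165 0.03 175 0.04 172 0.05 322 0.06 522 0.07 62 0.08 25 0.09 30 0.1 88 0.11 4 0.12 0 
side table 0.0002 isotop ([551.8, -231.8, 165.6, 135.5, 79.1], 736, np.float64(0.0553)) bar ([541.0, -203.0, 20.4, 69.3, 78.2], 137, np.float64(0.1003))
0.0 1758 0.01 149 0.02 84 0.03 86 0.04 87 0.05 406 0.06 451 0.07 76 0.08 53 0.09 51 0.1 107 0.11 7 0.12 0 
small 205 n [ 0.817  0.513 -0.262] c [0.592 0.068 0.136] [ 0.568 -0.007  0.075] [0.685 0.121 0.275]
large 1662 n [ 0.896 -0.273  0.349] c [0.626 0.21  0.127] [0.586 0.141 0.075] [0.663 0.279 0.177]
box ([582.9, 156.8, 279.7, 133.1, 72.7], 1237, np.float64(0.0592))
[[477.89      43.040405]
 [605.00586    3.542389]
 [688.001    270.64444 ]
 [560.88513  310.14246 ]]
boxside ([580.9, 153.4, 288.1, 131.9, 73.0], 1287, np.float64(0.0591))
[[475.62674    34.952682 ]
 [601.70233    -3.6890717]
 [686.1339    271.7838   ]
 [560.0583    310.42554  ]]
tin ([466.8, 394.5, 70.8, 70.4, 18.4], 565, np.float64(0.0613))
mug ([579.1, 483.2, 79.9, 105.0, 59.0], 966, np.float64(0.0642))
tape ([758.5, -84.4, 94.7, 96.0, 61.3], 506, np.float64(0.0236))
slat ([522.1, -572.6, 263.0, 85.9, 7.5], 546, np.float64(0.0131))
```

View pics/c1.png

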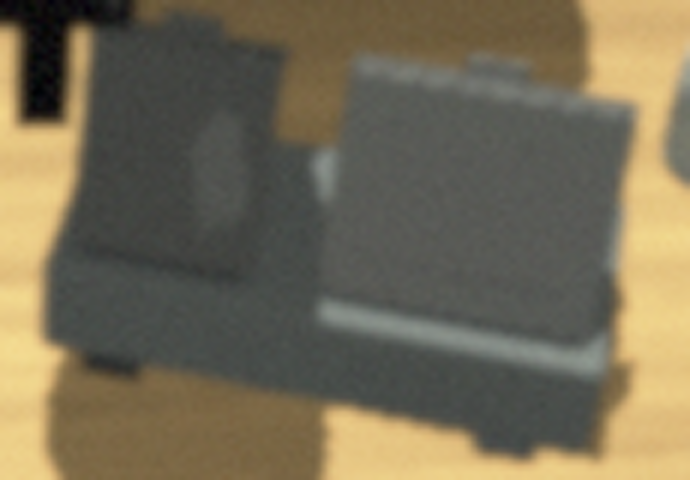

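The crop shows both covers standing open. The large cover's free edge is along the top, from about (355,60) to (635,105). The small cover is partly shadowed by the gripper.

```bash
python3 - <<'E'
from m import *
a=np.radians(-17.2);X=np.array([np.cos(a),np.sin(a),0]);Y=np.array([-np.sin(a),np.cos(a),0])
C=np.array([.582,.1555,0])
for n in P:
    p=P[n].reshape(-1,3); L=np.stack([(p-C)@X,(p-C)@Y,p[:,2]],1)
    # box side faces
    g=(L[:,2]>.01)&(L[:,2]<.05)&(abs(L[:,0])<.09)&(abs(L[:,1])<.17)
    q=L[g]; 
    f=q[(q[:,0]>.055)&(abs(q[:,1])<.12)]; 
    if len(f)>30: k=np.polyfit(f[:,1],f[:,0],1); print(n,'+x face',np.median(f[:,0]),'slope',k[0],len(f))
    f=q[(q[:,1]<-.125)&(abs(q[:,0])<.05)]; print(n,'-y face',np.median(f[:,1]) if len(f) else None,len(f))
    f=q[(q[:,1]>.125)&(abs(q[:,0])<.05)]; print(n,'+y face',np.median(f[:,1]) if len(f) else None,len(f))
    for nm,y0,w in(('large',.0625,.0675),('small',-.0825,.0475)):
        g=(abs(L[:,1]-y0)<w-.008)&(L[:,2]>.085)&(L[:,2]<.2)&(L[:,0]>-.09)&(L[:,0]<.1)
        q=L[g]
        if len(q)<50: print(nm,len(q)); continue
        k=cv2.fitLine(q[:,[0,2]].astype(np.float32),cv2.DIST_HUBER,0,.01,.01).ravel()
        th=np.arctan2(k[1],-k[0])%np.pi
        print(n,nm,len(q),'theta',th,'zmax',np.percentile(q[:,2],98),'x at z62',k[2]+(.062-k[3])*k[0]/k[1],'edge',np.percentile(q[:,0],2), np.percentile(q[:,1],[1,99]))
    I=np.array([.545,-.205,0]); q=p[(np.hypot(*(p-I)[:,:2].T)<.05)&(p[:,2]>.092)&(p[:,2]<.108)]
    if len(q)>10: print(n,'bar',cv2.minAreaRect((q[:,:2]*1000).astype(np.float32)),np.median(q[:,2]),q[:,:2].mean(0))
    q=p[(np.max(abs((p-I)[:,:2]),1)<.07)&(p[:,2]>.05)&(p[:,2]<.059)]; print(n,'iso',cv2.minAreaRect((q[:,:2]*1000).astype(np.float32)))
im=S['side']['img'][225:290,235:310]; cv2.imwrite('pics/c2.png',cv2.resize(im,(675,585),interpolation=2)[:,:,::-1])
E
```

```text
scene +x face 0.0629487080841772 slope -0.0027530721861700577 751
scene -y face None 0
scene +y face None 0
scene large 1468 theta 1.1867236 zmax 0.17531385204759087 x at z62 0.052190576 edge -0.009116289209134546 [0.0041216  0.12092871]
scene small 894 theta 1.3122104 zmax 0.18036005585346052 x at z62 0.05068198 edge 0.0018275994106392156 [-0.12080705 -0.04392645]
scene bar ((542.7398071289062, -199.29823303222656), (15.435633659362793, 69.66719055175781), 77.71892547607422) 0.10152599987682809 [ 0.54529432 -0.19924416]
scene iso ((542.7415161132812, -200.1668701171875), (111.01896667480469, 115.47606658935547), 78.79595947265625)
side +x face 0.06432513205808235 slope -0.002221662231136861 116
side -y face -0.13868623275271136 250
side +y face None 0
side large 171 theta 1.2140154 zmax 0.17211628189064382 x at z62 0.051494278 edge 0.008907778334362354 [0.00397825 0.113681  ]
side small 293 theta 1.2299681 zmax 0.18264184916459644 x at z62 0.057008483 edge 0.0017844433522811918 [-0.12097262 -0.0449492 ]
side bar ((540.9544677734375, -203.03504943847656), (20.44679832458496, 69.25919342041016), 78.19940948486328) 0.1004864272051309 [ 0.54072768 -0.20453111]
side iso ((544.190673828125, -203.3170166015625), (112.81648254394531, 109.64142608642578), 78.94984436035156)
```

View pics/c2.png

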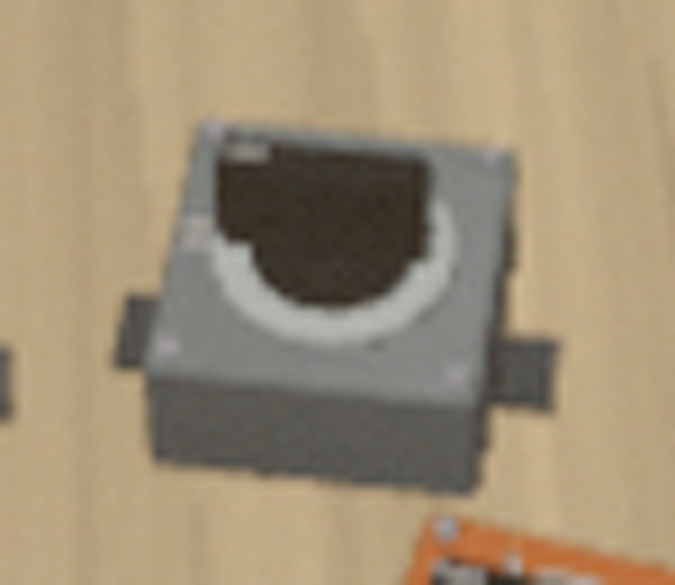

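The isolator handle's white mark is at its -x end, at about (245,150) in the crop, so it is off. Isolator: centre ≈ (0.5425,-0.2015), yaw ≈ -11.5°. Power box: centre ≈ (0.581,0.157), yaw ≈ -17.2°. The large cover is open about 1.2 rad and the small one about 1.3 rad. First move: close the fingers and go above the hinge side of the large cover.

step_arm:
  rows: [0, 0.25, 0.03, 0, 0.03, 0, 0.5, 0.07, 0, 0.06, 0, 0.75, 0.1, 0, 0.0955, 0, 1, 0.135, 0, 0.0955, 0, 1, 0.135, 0, 0.0955, 0, 1, 0.135, 0, 0.0955, 0, 1, 0.135, 0, 0.0955]
  grip_force: 20

```text
clock: 0.8
tool_pos: [0.6519, 0.1991, 0.2334]
tcp_rot: [-0.0, 0.805, 0.593, -0.0]
wrist_force: [0.4, 0.1, 0.2]
opening: 0.0446
grip_force: 0.0
```

```bash
cat > plan.py <<'E'
from h import *
from scipy.spatial.transform import Rotation as Rn
a=np.radians(-17.2);X=np.array([np.cos(a),np.sin(a),0]);Y=np.array([-np.sin(a),np.cos(a),0]);C=np.array([.581,.157,0])
def path(y0,rr=.1,press=.004):
    s=read_state(); R=Rn.from_quat(s['tcp_rot'],scalar_first=True).as_matrix(); print(s['tool_pos'],R.round(3).tolist(),s['opening'],s['wrist_force'])
    print('box xy',(s['tool_pos']-C)@X,(s['tool_pos']-C)@Y)
    for th in np.append(np.linspace(1.4,0,15),-1):
        t=max(th,0); x=.045-rr*np.cos(t)+.006*np.sin(t)+.012; z=.062+rr*np.sin(t)+.006*np.cos(t)+.019-(press if th<0 else 0)
        w=C+X*x+Y*y0+[0,0,z]; print(round(th,2),((w-s['tool_pos'])@R/.2).round(3))
E
python3 -c "
from plan import *
path(.0625)"
```

```text
[0.65187977 0.19909101 0.23337991] [[0.296, 0.955, -0.001], [0.955, -0.296, -0.0], [-0.001, -0.0, -1.0]] 0.04459182567272196 [0.40944316 0.07745522 0.20657024]
box xy 0.05526325672349577 0.06116834411040989
1.4 [ 0.007 -0.047  0.264]
1.3 [ 0.007 -0.096  0.272]
1.2 [ 0.007 -0.144  0.285]
1.1 [ 0.007 -0.191  0.303]
1.0 [ 0.007 -0.236  0.325]
0.9 [ 0.007 -0.278  0.352]
0.8 [ 0.007 -0.318  0.382]
0.7 [ 0.007 -0.354  0.417]
0.6 [ 0.007 -0.387  0.455]
0.5 [ 0.007 -0.416  0.496]
0.4 [ 0.007 -0.44   0.54 ]
0.3 [ 0.007 -0.46   0.586]
0.2 [ 0.007 -0.475  0.633]
0.1 [ 0.007 -0.486  0.682]
0.0 [ 0.007 -0.491  0.732]
-1.0 [ 0.007 -0.491  0.752]
```

step_arm:
  rows: [0, 0, 0, 0, 0, 0, 0, 0, 0, 0, 0, 0, 0, 0, 0, 0, 0, 0, 0, 0, 0, 0, 0, 0, 0, 0, 0, 0, 0, 0, 0, 0, 0, 0, 0, 0, 0.007, -0.02, 0.1, 0, 0, 0.007, -0.04, 0.2, 0, 0, 0.007, -0.047, 0.264, 0]

```text
clock: 1.8
tool_pos: [0.6428, 0.2043, 0.1795]
tcp_rot: [-0.0, 0.805, 0.594, -0.001]
wrist_force: [-0.0, 0.3, 0.3]
opening: 0.0003
grip_force: 0.0
```

step_arm:
  rows: [0, 0, -0.049, 0.008, 0, 0, 0, -0.097, 0.021, 0, 0, 0, -0.144, 0.039, 0, 0, 0, -0.189, 0.061, 0, 0, 0, -0.231, 0.088, 0, 0, 0, -0.271, 0.118, 0, 0, 0, -0.307, 0.153, 0, 0, 0, -0.34, 0.191, 0, 0, 0, -0.369, 0.232, 0, 0, 0, -0.393, 0.276, 0, 0, 0, -0.413, 0.322, 0, 0, 0, -0.428, 0.369, 0, 0, 0, -0.439, 0.418, 0]

```text
clock: 3.1
tool_pos: [0.5594, 0.2301, 0.0964]
tcp_rot: [0.0, 0.805, 0.593, -0.0]
wrist_force: [0.1, 0.4, 0.3]
opening: 0.0003
grip_force: 0.2
```

step_arm:
  rows: [0, 0, -0.003, 0.02, 0, 0, 0, -0.005, 0.04, 0, 0, 0, -0.005, 0.05, 0, 0, 0, -0.005, 0.06, 0, 0, 0, -0.005, 0.065, 0, 0, 0, -0.005, 0.065, 0]

```text
clock: 3.7
tool_pos: [0.5587, 0.2305, 0.0868]
tcp_rot: [0.0, 0.805, 0.594, 0.001]
wrist_force: [-10.9, -1.9, 31.6]
opening: 0.0009
grip_force: 16.1
```

```bash
python3 -c "
from plan import *
s=read_state();print(s['tool_pos'],s['wrist_force'])
d=cap('scene');cv2.imwrite('pics/s1.png',cv2.resize(d['img'][150:290,270:420],(750,700)[:1]+(600,))[:,:,::-1])"
```

```text
[0.55867934 0.23048988 0.08678988] [-10.92009747  -1.86168059  31.55283848]
```

View pics/s1.png

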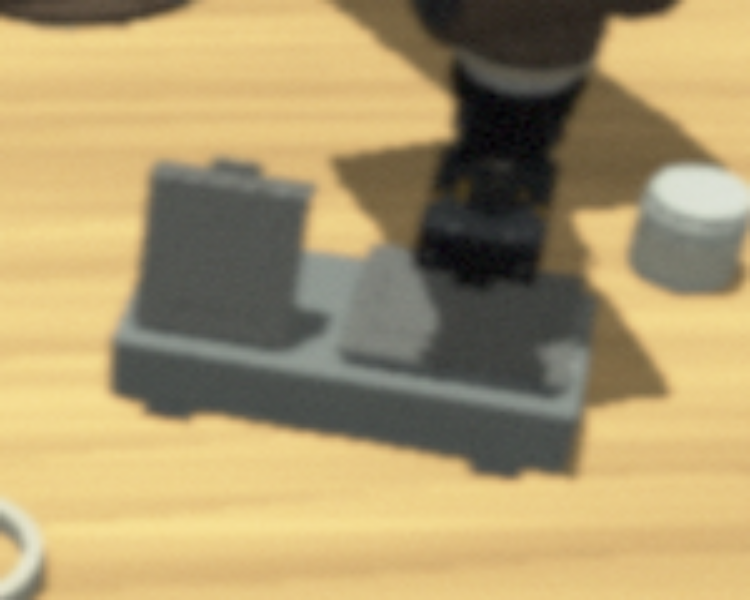

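The large cover lies flat, with its free edge under the gripper at about (490,275). Next I'll lift and check that it holds.

step_arm:
  rows: [0, 0, 0, -0.2, 0, 0, 0, 0, -0.4, 0, 0, 0, 0, -0.6, 0, 0, 0, 0, -0.75, 0, 0, 0, 0.1, -0.75, 0, 0, -0.2, 0.3, -0.75, 0, 0, -0.4, 0.475, -0.75, 0, 0, -0.6, 0.475, -0.75, 0, 0, -0.725, 0.475, -0.75, 0, 0, -0.725, 0.475, -0.75, 0]

```text
clock: 4.75
tool_pos: [0.6062, 0.0608, 0.2338]
tcp_rot: [-0.0, 0.806, 0.592, -0.0]
wrist_force: [0.7, -0.2, -1.2]
opening: 0.0002
grip_force: 0.0
```

```bash
cat > chk.py <<'E'
from plan import *
for n in('scene','side'):
    p=pts(cap(n)).reshape(-1,3); L=np.stack([(p-C)@X,(p-C)@Y,p[:,2]],1)
    for nm,y0,w in(('large',.0625,.0675),('small',-.0825,.0475)):
        q=L[(abs(L[:,1]-y0)<w-.008)&(L[:,0]>-.068)&(L[:,0]<.04)&(L[:,2]>.03)&(L[:,2]<.1)]
        if len(q)>50: k=np.polyfit(q[:,0],q[:,2],1); print(n,nm,len(q),'slope',k[0].round(4),'z near edge',np.median(q[q[:,0]<-.045][:,2]),'mid',np.median(q[:,2]))
path(-.0825)
E
python3 chk.py
```

```text
scene large 947 slope -0.004 z near edge 0.06858675248547241 mid 0.06879261219517019
side large 394 slope -0.0008 z near edge 0.0677157883616819 mid 0.06762610413270043
side small 416 slope 0.0118 z near edge 0.059495857393602636 mid 0.06026332510381793
[0.60674636 0.06357218 0.23408981] [[0.297, 0.955, 0.0], [0.955, -0.297, 0.0], [0.0, 0.0, -1.0]] 0.0003564388690270943 [-0.07283835  0.78782653 -0.13246779]
box xy 0.052222298083589636 -0.08163617125635682
1.4 [-0.004 -0.032  0.268]
1.3 [-0.004 -0.081  0.276]
1.2 [-0.005 -0.129  0.289]
1.1 [-0.005 -0.176  0.306]
1.0 [-0.005 -0.221  0.328]
0.9 [-0.005 -0.263  0.355]
0.8 [-0.005 -0.303  0.386]
0.7 [-0.005 -0.339  0.42 ]
0.6 [-0.005 -0.372  0.458]
0.5 [-0.005 -0.401  0.499]
0.4 [-0.005 -0.425  0.543]
0.3 [-0.005 -0.445  0.589]
0.2 [-0.005 -0.46   0.637]
0.1 [-0.005 -0.471  0.686]
0.0 [-0.005 -0.476  0.735]
-1.0 [-0.005 -0.476  0.755]
```

The large cover is flat and held (slope ≈ 0, z = 68 mm). Now the small one.

step_arm:
  rows: [0, 0, 0, 0.13, 0, 0, 0, 0, 0.268, 0, 0, -0.005, -0.032, 0.268, 0, 0, -0.005, -0.081, 0.276, 0, 0, -0.005, -0.129, 0.289, 0, 0, -0.005, -0.176, 0.306, 0, 0, -0.005, -0.221, 0.328, 0, 0, -0.005, -0.263, 0.355, 0, 0, -0.005, -0.303, 0.386, 0, 0, -0.005, -0.339, 0.42, 0, 0, -0.005, -0.372, 0.458, 0, 0, -0.005, -0.401, 0.499, 0, 0, -0.005, -0.425, 0.543, 0, 0, -0.005, -0.445, 0.589, 0, 0, -0.005, -0.46, 0.637, 0, 0, -0.005, -0.471, 0.686, 0, 0, -0.005, -0.476, 0.72, 0, 0, -0.005, -0.476, 0.74, 0, 0, -0.005, -0.476, 0.75, 0, 0, -0.005, -0.476, 0.75, 0]

```text
clock: 6.85
tool_pos: [0.5151, 0.0911, 0.0865]
tcp_rot: [0.0, 0.805, 0.594, 0.0]
wrist_force: [-11.1, 0.3, 40.6]
opening: 0.0
grip_force: 20.7
```

step_arm:
  rows: [0, 0, 0, -0.2, 0, 0, 0, 0, -0.4, 0, 0, 0, 0, -0.6, 0, 0, 0, 0, -0.75, 0, 0, -0.2, 0, -0.75, -0.04, 0.5, -0.4, 0, -0.75, -0.08, 0.5, -0.6, 0, -0.75, -0.12, 0.5, -0.8, 0, -0.75, -0.16, 0.5, -1, 0, -0.75, -0.2, 0.5, -1, 0, -0.75, -0.24, 0.5, -1, 0, -0.75, -0.28, 0.5, -1, 0, -0.75, -0.32, 0.5, -1, 0, -0.75, -0.36, 0.5, -1, 0, -0.75, -0.4, 0.5, -1, 0, -0.75, -0.44, 0.5, -1, 0, -0.75, -0.48, 0.5, -1, 0, -0.75, -0.532, 0.5, -1, 0, -0.75, -0.532, 0.5, -1, 0, -0.75, -0.532]

```text
clock: 8.75
tool_pos: [0.4562, -0.1002, 0.234]
tcp_rot: [-0.0, 0.101, 0.995, 0.0]
wrist_force: [-0.3, 0.3, 0.2]
opening: 0.0475
grip_force: 0.0
```

```bash
cat > iso.py <<'E'
from h import *
from scipy.spatial.transform import Rotation as Rn
s=read_state(); R=Rn.from_quat(s['tcp_rot'],scalar_first=True).as_matrix()
print(s['tool_pos'],'y yaw',np.degrees(np.arctan2(R[1,1],R[0,1])),s['joint_pos'].round(2),s['opening'])
print(((np.array([.5425,-.2018,.09])-s['tool_pos'])@R/.2).round(3))
E
python3 chk.py | grep -v '\[' ; python3 iso.py; python3 -c "
from h import *
d=cap('wrist');cv2.imwrite('pics/w1.png',d['img'][:,:,::-1]);print(d['mtx'])
p=pts(np.load('last_side.npz')).reshape(-1,3);I=np.array([.5425,-.2018,0])
q=p[(np.hypot(*(p-I)[:,:2].T)<.05)&(p[:,2]>.09)&(p[:,2]<.108)];print(len(q),q.mean(0),cv2.minAreaRect((q[:,:2]*1000).astype(np.float32)))
"
```

```text
scene large 939 slope -0.0005 z near edge 0.06838518700078133 mid 0.06888168630527591
scene small 585 slope -0.0002 z near edge 0.06857482394202791 mid 0.06891901589408433
side large 639 slope -0.0046 z near edge 0.06731720458259671 mid 0.06764216065116924
side small 496 slope -0.0034 z near edge 0.06771580166509206 mid 0.06790679320506143
box xy -0.0431709945776696 -0.282539722983931
[ 0.45621041 -0.10013807  0.23408212] y yaw 78.38097187879242 [-0.36  0.27  1.93 -0.    0.94 -1.73] 0.047958232559834724
[-0.525 -0.411  0.72 ]
[[325.1922621    0.         281.77103037]
 [  0.         325.1922621  206.12435375]
 [  0.           0.           1.        ]]
143 [ 0.54124356 -0.20476862  0.09859597] ((540.7467651367188, -202.56283569335938), (19.289554595947266, 69.41881561279297), 78.49579620361328)
```

View pics/w1.png

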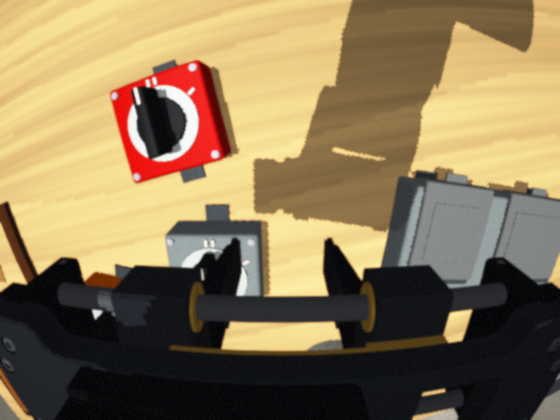

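Both covers are shut and held (slope ≈ 0, z = 68 mm). The wrist view shows them flat at right, and the grey isolator at about (215,260). Moving onto the handle.

step_arm:
  rows: [0.5, -0.15, -0.12, 0, 0, 0.5, -0.35, -0.27, 0, 0, 0.5, -0.525, -0.411, 0, 0, 0.5, -0.525, -0.411, 0.15, 0, 0.5, -0.525, -0.411, 0.3, 0, 0.5, -0.525, -0.411, 0.45, 0, 0.5, -0.525, -0.411, 0.6, 0, 0.5, -0.525, -0.411, 0.68, 0, 0.5, -0.525, -0.411, 0.72, 0, 0.5, -0.525, -0.411, 0.72, 0]

```text
clock: 9.9
tool_pos: [0.5426, -0.2014, 0.0895]
tcp_rot: [-0.001, 0.1, 0.995, 0.0]
wrist_force: [0.6, -0.8, 0.5]
opening: 0.0474
grip_force: 0.0
```

```bash
python3 iso.py; python3 -c "
from h import *
d=cap('side');cv2.imwrite('pics/s2.png',cv2.resize(d['img'][200:290,225:325],(660,594))[:,:,::-1])"
```

```text
[ 0.54260536 -0.20138433  0.0895178 ] y yaw 78.5126367914413 [-0.47  0.61  1.81  0.    0.73 -1.84] 0.047414782215597945
[ 0.    -0.002 -0.002]
```

View pics/s2.png

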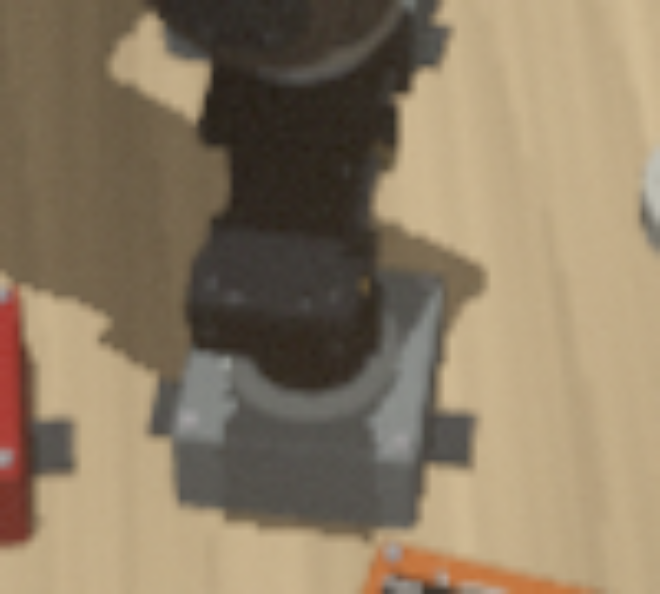

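The gripper is centred over the bar at about (300,340). Grip it.

step_arm:
  rows: [0, 0, 0, 0, 0, 0, 0, 0, 0, 0, 0, 0, 0, 0, 0, 0, 0, 0, 0, 0, 0, 0, 0, 0, 0, 0, 0, 0, 0, 0, 0, 0, 0, 0, 0, 0, 0, 0, 0, 0]
  grip_force: 40

```text
clock: 10.75
tool_pos: [0.5431, -0.2004, 0.0906]
tcp_rot: [0.0, 0.1, 0.995, 0.001]
wrist_force: [1.8, 8.4, 3.5]
opening: 0.0139
grip_force: 40.0
```

step_arm:
  rows: [0, 0, 0.005, 0, 0, 0, 0, 0.005, 0, 0.04, 0, 0, 0.005, 0, 0.08, 0, 0, 0.005, 0, 0.12, 0, 0, 0.005, 0, 0.16, 0, 0, 0.005, 0, 0.2, 0, 0, 0.005, 0, 0.24, 0, 0, 0.005, 0, 0.28, 0, 0, 0.005, 0, 0.31, 0, 0, 0.005, 0, 0.335, 0, 0, 0.005, 0, 0.34, 0, 0, 0.005, 0, 0.34, 0]

```text
invalid input
```

```bash
python3 iso.py; python3 -c "
from h import *
s=read_state();print(s['wrist_torque'],s['wrist_force'])"
```

```text
[ 0.54307587 -0.20041531  0.09058009] y yaw 78.57024140116658 [-0.47  0.61  1.81  0.    0.73 -1.84] 0.013865229142328956
[ 0.001 -0.007  0.003]
[ 1.49269105 -0.38630354  0.04433536] [1.82078225 8.4042335  3.54948629]
```

step_arm:
  rows: [0, 0, 0.005, 0, 0, 0, 0, 0.005, 0, 0.04, 0, 0, 0.005, 0, 0.08, 0, 0, 0.005, 0, 0.12, 0, 0, 0.005, 0, 0.16, 0, 0, 0.005, 0, 0.2, 0, 0, 0.005, 0, 0.24, 0, 0, 0.005, 0, 0.28, 0, 0, 0.005, 0, 0.31, 0, 0, 0.005, 0, 0.335, 0, 0, 0.005, 0, 0.34, 0, 0, 0.005, 0, 0.34]

```text
clock: 11.95
tool_pos: [0.5433, -0.2001, 0.0904]
tcp_rot: [0.0, 0.591, 0.806, 0.0]
wrist_force: [1.7, 5.3, 1.7]
opening: 0.0141
grip_force: 40.0
```

```bash
python3 iso.py; python3 -c "
from h import *
s=read_state();print(s['wrist_torque'],s['wrist_force'])"
```

```text
[ 0.54330903 -0.20005674  0.09035666] y yaw 17.473113176371363 [-0.47  0.61  1.81  0.    0.73 -0.77] 0.014062858639823017
[-0.007 -0.006  0.002]
[ 1.03575918 -0.37458426  0.63201649] [1.67912951 5.33398105 1.72813831]
```

step_arm:
  rows: [0.5, 0, 0, 0, -0.005, 0.5, 0, 0, 0, -0.005, 0.5, 0, 0, 0, -0.005, 0.5, 0, 0, 0, -0.005, 0.5, 0, 0, 0, -0.005, 0.5, 0, 0, 0, -0.005, 0.5, 0, 0, -0.15, -0.005, 0.5, 0, 0, -0.35, -0.005, 0.5, 0, 0, -0.55, -0.005, 0.5, 0, 0, -0.75, -0.005, 0.5, -0.3, -0.3, -0.8, -0.005, 0.5, -0.5, -0.5, -0.8, -0.005, 0.5, -0.6, -0.6, -0.8, -0.005, 0.5, -0.6, -0.6, -0.8, -0.005]

```text
clock: 13.35
tool_pos: [0.4624, -0.3539, 0.2505]
tcp_rot: [0.0, 0.587, 0.81, -0.0]
wrist_force: [0.2, 0.7, 0.1]
opening: 0.0471
grip_force: 0.0
```

```bash
python3 chk.py | grep -v '\['; python3 iso.py; python3 -c "
from h import *
I=np.array([.5425,-.2018,0])
for n in('side','scene'):
    d=np.load('last_%s.npz'%n);p=pts(d).reshape(-1,3)
    q=p[(np.hypot(*(p-I)[:,:2].T)<.05)&(p[:,2]>.09)&(p[:,2]<.108)];print(n,len(q),cv2.minAreaRect((q[:,:2]*1000).astype(np.float32)))
    cv2.imwrite('pics/f_%s.png'%n,cv2.resize(d['img'],(784,588))[:,:,::-1])
"
```

```text
scene large 958 slope -0.0023 z near edge 0.06870974467525076 mid 0.06885123596761827
scene small 596 slope -0.0014 z near edge 0.06871728732814564 mid 0.06902010513240792
side large 577 slope -0.0005 z near edge 0.06745518748063839 mid 0.06779550006724144
side small 416 slope 0.001 z near edge 0.06709777551626028 mid 0.0678610271235921
box xy 0.03803673818670251 -0.5222408308103871
[ 0.46290486 -0.35313314  0.25020388] y yaw 18.07450741370004 [-0.77  0.41  1.65 -0.    1.08 -1.08] 0.047627029599242025
[0.596 0.613 0.801]
side 107 ((543.5056762695312, -201.64955139160156), (15.704601287841797, 73.13101959228516), 19.558242797851562)
scene 131 ((544.2867431640625, -197.01731872558594), (16.77997589111328, 68.79600524902344), 17.678123474121094)
```

View pics/f_side.png

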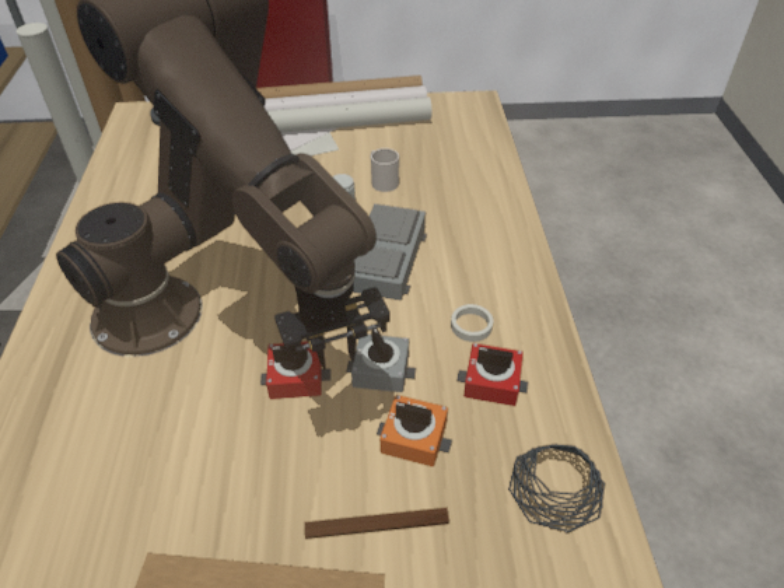

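The handle has turned 60° to on, at about (380,347). Both covers at about (385,245) are shut and the bystanders haven't moved. Handing in.

```bash
python3 -c "
from plant import r
print(r.finish_job())"
```

```text
the job is handed in; nothing more can be done
None
```

Both covers are snapped shut and holding, the isolator was then turned 60° clockwise to on and released with the bystanders left where they were, and the job is handed in at about 13.5 s on the robot's clock; no verdict came back.

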